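Set out the dropper bottles in order of height

ROBOT

A 7-joint arm with a two-finger parallel gripper is mounted at the origin on the work surface. World frame = base frame: x ahead of the robot, y to its left, z up, the work surface at z = 0. Lengths are in mm, angles in rad, forces in N, time in s.
With the tool pointing down it reaches from about 425 to 875 mm from the base axis. Payload 4.7 kg.
Tool frame: the origin (TCP) lies on the centre line of the jaws, within the pads' length; the fingertips stand 25 mm ahead of it and the grasp point (between the pads) lies 6 mm ahead of it; z points along the fingers, x is the direction in which the jaws open and shut, and the axes are right-handed (so a half turn about z gives the same grasp; the last joint's range is limited). The gripper opens to 85 mm and grips with 20 to 120 N. Pads are 22 mm wide; open, the fingers measure 114 mm over their backs; the gripper's body (76 mm by 85 mm) begins 54 mm behind the grasp point. The pads swing forward as they close: fully open they stand 13 mm farther back than shut.
Start: joints at [1.316, 0.321, -0.07, 1.45, 0.023, 1.371, -0.057], TCP at [172.603, -626.682, 256.349] pointing down, gripper open.
Joint ranges: [-2.86, 2.86], [-0.3, 2.09], [-1.38, 1.24], [0.06, 2.45], [-1.56, 4.7], [0.09, 2.05], [-2.69, 2.69]. Speed limits (rad/s): [2.57, 2.57, 3.14, 3.14, 3.14, 3.14, 3.14].

INTERFACE

Orientations are given as [roll, pitch, yaw] about the fixed x, y, z axes, in that order (R = Rz(yaw) Ry(pitch) Rx(roll)).
In Python, from plant import ctrl, read_camera, ticket, recognise, regions_of gives the robot as it stands.
- The arm moves only by the tool arm_command, never from a script. Its argument "targets" is one flat list of numbers, 6 for each row, row after row: the shift along the tool's x, y, z in cm, then the turn, a rotation vector about the tool's x, y, z in degrees. A call has 1 to 8 rows; each row shifts and turns the commanded pose from where the row before left it, along the tool's axes as they then stand; what a row does not reach is not made up. A row lasts 1/12 s, in which the tool goes at most 41.7 mm and 7.16 degrees, less where a joint would pass 70% of its speed; a pose out of reach is approached as far as the arm can. A call is refused whole if a number of a shift passes 4.17 or a number of a turn 7.16, either way. A call with a gripper value outside its range is refused whole. "gripper" is the opening, from 0 (shut) to 1 (fully open), set as the call begins (left out, the last holds). The fingers move at their own pace and stop on an object; "force" is the grip in N (left out, the last holds). Time passes only in rows, so rows that do not move let the fingers close. It gives the time, the measured TCP pose, the force and the opening at its end, in the units of the state.
- ctrl.get_state(): the state, without advancing time (a new reading comes with each control period).
- read_camera(name): name is "scene" or "top"; returns a dict with "img" (400x640x3 uint8, red, green, blue), "z_map" (400x640 float32, mm along the optical axis (not along the pixel's ray), 0 where there is no reading), "vertical_fov" (degrees; the focal length in pixels is half the picture's height over the tangent of half this angle, whatever the lens; pixels are square), "cx", "cy" (the principal point, pixels), "pose" (4x4, takes a point from camera to world coordinates). Camera axes: x right, y down, z forward; pixel columns grow to the right and rows downward; lengths in mm; the calibration is good to about 2 mm. A picture is of the moment at which its call begins.
- ticket.job_done(): hands the job in, once; it reports no verdict.
Trained networks look in a picture, given as the dict that the camera call returned (one of the last four; its "shot" number tells which), for a name from the list of things; names that differ only in an ending like _2 or _b are one class to them, and where a whole thing is asked for, a point or a joint stands for the part that bears it (a point fixed in the world has none). Each returns a list of dicts, best first, with "conf" (0 to 1); they miss things now and then, are a little off and sometimes report something else, mostly with a low value. They report only what shows in the picture. A call takes as long as a camera call. They do not tell look-alikes from the thing itself.
- recognise(picture, name): "centre" ([row, column] in pixels, amid what is visible of it).
- regions_of(picture, name): "mask" (400x640 bool, what is visible of it) and "centre" ([row, column] in pixels, amid what is visible of it).
The state is a dict: "time_s": time; "joint_positions": joint angles; "qvel": joint speeds; "joint_efforts": joint torques, N m; "ee_pos": TCP position; "orientation": TCP orientation; "contact_force": force on the tool from outside, world axes, zero at the start; "ft_torque": the same for the moment, N m; "gripper_width": finger opening in mm.
Only numpy, scipy, OpenCV 4.12 (cv2) and the standard library are available. Lean on these libraries where they do the work, as an engineer would, in place of code of your own. Each camera call takes 0.05 s, during which the arm holds its last target. There are 200 camera calls.

TASK

Set out the four white dropper bottles for the class on the row of round black pads, one bottle in the middle of each pad, in order of height: the tallest on the pad next to the brass star knob, going down to the shortest at the other end. Leave them standing upright on their pads. Never tip a bottle over, and leave the conical flask standing where it is.

Things in the scene. Friction and masses are not known exactly. Their poses are not given: they have to be found in the camera images.
- bottle_a: the tallest and thickest of four white plastic dropper bottles with red nozzle caps, standing upright, about 150 g: a round straight-sided body 44 mm in diameter from the foot up to 97 mm, then a shoulder and a narrower cap to 120 mm overall. Origin: centre of its underside; z up along its axis.
- bottle_b: the second tallest of four white plastic dropper bottles with red nozzle caps, standing upright, about 90 g: a round straight-sided body 38 mm in diameter from the foot up to 78 mm, then a shoulder and a narrower cap to 100 mm overall. Origin: centre of its underside; z up along its axis.
- bottle_c: the second shortest of four white plastic dropper bottles with red nozzle caps, standing upright, about 50 g: a round straight-sided body 32 mm in diameter from the foot up to 59 mm, then a shoulder and a narrower cap to 80 mm overall. Origin: centre of its underside; z up along its axis.
- bottle_d: the shortest and thinnest of four white plastic dropper bottles with red nozzle caps, standing upright, about 25 g: a round straight-sided body 26 mm in diameter from the foot up to 40 mm, then a shoulder and a narrower cap to 60 mm overall. Origin: centre of its underside; z up along its axis.
- mark_1: fixed round black rubber pad, 50 mm in diameter, 3 mm thick, number 1 of four in a straight row 75 mm apart on a white board (385 x 70 mm, 12 mm thick, lying on the bench); pads 1 to 4 run from the robot's left (+y) to its right. Origin: centre of its underside, which is on the board's top 12 mm above the bench, so a bottle stands 15 mm above the bench on it; y runs along the row towards pad 1.
- mark_2: fixed round black rubber pad, 50 mm in diameter, 3 mm thick, number 2 of four in a straight row 75 mm apart on a white board (385 x 70 mm, 12 mm thick, lying on the bench); pads 1 to 4 run from the robot's left (+y) to its right. Origin: centre of its underside, which is on the board's top 12 mm above the bench, so a bottle stands 15 mm above the bench on it; y runs along the row towards pad 1.
- mark_3: fixed round black rubber pad, 50 mm in diameter, 3 mm thick, number 3 of four in a straight row 75 mm apart on a white board (385 x 70 mm, 12 mm thick, lying on the bench); pads 1 to 4 run from the robot's left (+y) to its right. Origin: centre of its underside, which is on the board's top 12 mm above the bench, so a bottle stands 15 mm above the bench on it; y runs along the row towards pad 1.
- mark_4: fixed round black rubber pad, 50 mm in diameter, 3 mm thick, number 4 of four in a straight row 75 mm apart on a white board (385 x 70 mm, 12 mm thick, lying on the bench); pads 1 to 4 run from the robot's left (+y) to its right. Origin: centre of its underside, which is on the board's top 12 mm above the bench, so a bottle stands 15 mm above the bench on it; y runs along the row towards pad 1.
- end_knob: fixed clamp with a round brass star knob (36 mm across, 35 mm tall above the board), on the board at one end of the row of pads, left or right, 57.5 mm beyond the centre of the pad next to it (the other end has only a flat steel plate, 3 mm thick). Origin: centre of its underside, on the board's top.
- flask: loose stoppered conical glass flask, 64 mm across the foot, 27 mm at the neck, 116 mm tall with its black stopper, 160 g, a bystander standing somewhere among the bottles. Origin: centre of its underside.
Mind the look-alikes: they are no part of the job. Leave any brown or orange look-alike of the bottle_b alone. What is shaped like the bottle_a but orange or pink is not meant.

How it is judged (in metres and radians):
At the end, for the whole second after the job is handed in: Counting from the pad next to the star knob, the pads carry the tallest, second tallest, second shortest and shortest bottle; each bottle's axis is within 12 mm of its pad's centre, its underside on the pad (within 4 mm), upright within 0.1 rad, released and at rest (((horizontal distance between end_knob and mark_1 below 0.1 m and (horizontal distance between bottle_a and mark_1 below 0.012 m and z of bottle_a in the frame of mark_1 between 0 and 0.007 m) and (horizontal distance between bottle_b and mark_2 below 0.012 m and z of bottle_b in the frame of mark_2 between 0 and 0.007 m) and (horizontal distance between bottle_c and mark_3 below 0.012 m and z of bottle_c in the frame of mark_3 between 0 and 0.007 m) and (horizontal distance between bottle_d and mark_4 below 0.012 m and z of bottle_d in the frame of mark_4 between 0 and 0.007 m)) or (horizontal distance between end_knob and mark_4 below 0.1 m and (horizontal distance between bottle_a and mark_4 below 0.012 m and z of bottle_a in the frame of mark_4 between 0 and 0.007 m) and (horizontal distance between bottle_b and mark_3 below 0.012 m and z of bottle_b in the frame of mark_3 between 0 and 0.007 m) and (horizontal distance between bottle_c and mark_2 below 0.012 m and z of bottle_c in the frame of mark_2 between 0 and 0.007 m) and (horizontal distance between bottle_d and mark_1 below 0.012 m and z of bottle_d in the frame of mark_1 between 0 and 0.007 m))) and angle between each of bottle_a, bottle_b, bottle_c, bottle_d's own z axis and vertical below 0.1 rad and linear speed of each of bottle_a, bottle_b, bottle_c, bottle_d below 0.03 m/s and angular speed of each of bottle_a, bottle_b, bottle_c, bottle_d below 0.3 rad/s); the robot touches nothing.
It fails at once if a bottle is tipped over (more than 0.7 rad from upright) (angle between any of bottle_a, bottle_b, bottle_c, bottle_d's own z axis and vertical above 0.7 rad).
It fails at once if the flask is knocked over (more than 0.5 rad) or shifted by more than 40 mm (angle between flask's own z axis and vertical above 0.5 rad or distance of flask from where it was at the start of the episode above 0.04 m).
It also fails if it takes over 99 s, if anything falls off the work surface, if the arm or the gripper's body presses on something with over 40 N, if the wrist force passes 120 N, or if a joint passes its speed limit or range.

## Working session

There is one attempt and no reset: what is moved stays moved. The work goes in short steps, Python scripts to look and compute and a tool call to move; the robot and the scene stay as the last step left them, time stands still between calls to the robot, and variables do not carry over. Pictures are saved under pics/ and viewed, about 12 in all and at most 16, crops included, and the job is handed in when it is done.

Besides the shell and the picture viewer there is one more tool, called after "Emit:" by a JSON object that holds its "name" and its "arguments". arm_command: Moves the arm, as the interface text tells. Its arguments: {"type":"object","properties":{"targets":{"type":"array","items":{"type":"number"}},"gripper":{"type":"number"},"force":{"type":"number"}},"required":["targets"]}

```bash
ls; mkdir -p pics; cat > h.py <<'E'
import numpy as np, cv2
from plant import ctrl, read_camera, ticket, recognise, regions_of
def f(p): return p["img"].shape[0]/2/np.tan(np.radians(p["vertical_fov"])/2)
def cloud(p):
    z=p["z_map"]; v,u=np.indices(z.shape); k=f(p)
    c=np.stack([(u-p["cx"])/k*z,(v-p["cy"])/k*z,z,np.ones_like(z)],-1)
    w=(c@p["pose"].T)[...,:3]; w[z==0]=np.nan; return w
def save(p,n,crop=None,s=1):
    i=cv2.cvtColor(p["img"],cv2.COLOR_RGB2BGR)
    if crop: r0,r1,c0,c1=crop; i=i[r0:r1,c0:c1]
    cv2.imwrite("pics/"+n,cv2.resize(i,None,fx=s,fy=s,interpolation=cv2.INTER_CUBIC))
E
python3 - <<'E'
from h import *
for n in("scene","top"):
    p=read_camera(n); save(p,n+"1.png"); print(n,p["vertical_fov"],p["cx"],p["cy"],p["pose"].round(3).tolist())
    w=cloud(p)
    for t in("bottle_a","mark_1","end_knob","flask"):
        for d in regions_of(p,t):
            m=d["mask"]; q=w[m]; q=q[~np.isnan(q[:,0])]
            if len(q)==0: print(t,d["conf"],d["centre"]);continue
            zt=np.percentile(q[:,2],97); tp=q[q[:,2]>zt-8]
            print(t,round(d["conf"],2),np.round(d["centre"]),m.sum(),"med",np.median(q,0).round(),"top",zt.round(),tp.mean(0).round(),"rgb",np.median(p["img"][m],0))
print(ctrl.get_state())
E
```

```text
pics
scene 50.18476775362879 325.1616290613108 198.5061104298845 [[-0.012, 0.823, -0.568, 1077.233], [1.0, 0.019, 0.006, 67.621], [0.016, -0.568, -0.823, 764.97], [0.0, 0.0, 0.0, 1.0]]
bottle_a 0.92 [152. 262.] 310 med [468. -66.  49.] top 79.0 [460. -67.  76.] rgb [118. 114. 103.]
bottle_a 0.92 [148. 448.] 576 med [450. 336.  61.] top 99.0 [441. 340.  97.] rgb [56. 30. 13.]
bottle_a 0.89 [154. 408.] 527 med [467. 252.  61.] top 98.0 [457. 254.  96.] rgb [118. 114. 103.]
bottle_a 0.78 [172. 205.] 908 med [ 539. -174.   72.] top 117.0 [ 528. -179.  115.] rgb [120.  59.  75.]
bottle_a 0.76 [173. 160.] 998 med [ 542. -273.   69.] top 116.0 [ 533. -279.  114.] rgb [121.  52.   0.]
bottle_a 0.72 [138. 186.] 753 med [ 453. -234.   78.] top 117.0 [ 442. -237.  115.] rgb [118. 114. 103.]
bottle_a 0.68 [155. 330.] 225 med [465.  82.  35.] top 60.0 [460.  82.  57.] rgb [118. 113. 102.]
bottle_a 0.58 [237. 323.] 465 med [655.  70.  14.] top 17.0 [655.  70.  14.] rgb [38. 38. 36.]
bottle_a 0.57 [169. 367.] 591 med [507. 157.  59.] top 99.0 [497. 159.  97.] rgb [122.  53.   0.]
bottle_a 0.5 [234.
[... 2217 characters left out ...]
: 0.5, 'joint_positions': array([ 1.3161314 ,  0.32103369, -0.07009619,  1.45055333,  0.0226147 ,
        1.37081638, -0.056882  ]), 'qvel': array([-0.00053712, -0.00265564, -0.00071333, -0.00140075, -0.00046254,
       -0.00033505,  0.00111527]), 'joint_efforts': array([-2.57276106e-04, -4.92893314e+01, -3.81141398e-01, -3.14268351e+01,
        1.31397185e-02,  2.41914713e-03,  9.60038108e-06]), 'ee_pos': array([ 172.56810814, -626.66236906,  256.29979445]), 'orientation': array([ 3.14152986e+00,  2.22021481e-05, -1.30199390e+00]), 'contact_force': array([ 0.62550137, -0.55132489, -0.02087386]), 'ft_torque': array([ 0.0165439 ,  0.02530339, -0.02510454]), 'gripper_width': 85.46095178799341}
```

View pics/scene1.png

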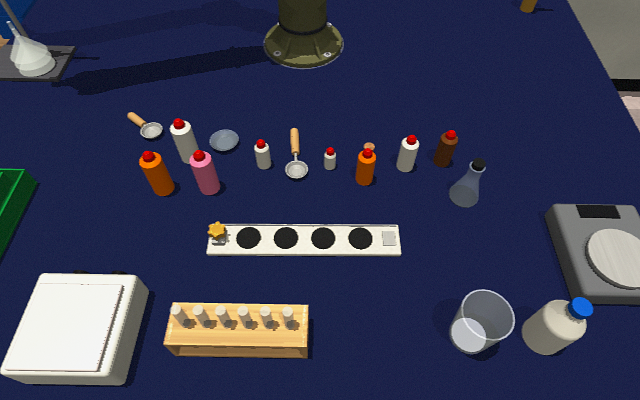

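View pics/top1.png

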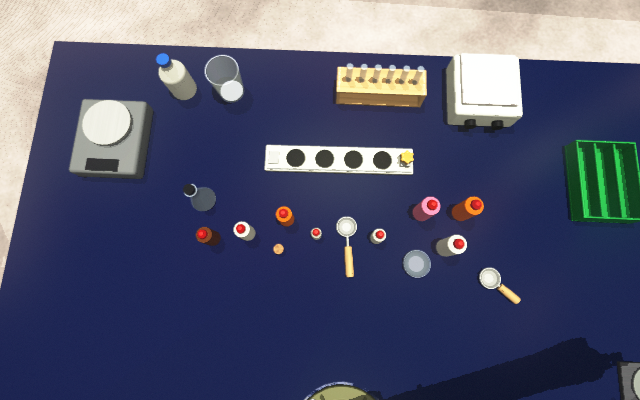

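Both views: the brass knob sits at scene (217,232), top (406,158), so it is at the −y end and pad 4 gets the tallest bottle.
- **White candidates (scene px):** A (183,142), B (408,153), C (262,154), D (330,158).
- **Look-alikes to leave:** orange (157,173), pink (205,172), orange mid-size (366,167), brown (447,148).
- **Flask:** (466,183).

The two cameras disagree by about 7 mm, so I'll bring the gripper into view and calibrate against it. First I'll turn to yaw 0 and check the choice in a crop.

```bash
python3 - <<'E'
from h import *
p=read_camera("scene"); save(p,"crop1.png",(110,270,130,500),2.1)
E
```

Emit:
{"name": "arm_command", "arguments": {"targets": [0,0,0,0,0,-7,0,0,0,0,0,-7,0,0,0,0,0,-7,0,0,0,0,0,-7,0,0,0,0,0,-7,0,0,0,0,0,-7,0,0,0,0,0,-7,0,0,0,0,0,-7], "gripper": 1}}

```text
time_s: 1.22
ee_pos: [172.6, -626.7, 256.4]
orientation: [3.141, -0.0, -0.319]
contact_force: [-1.0, 0.2, 0.4]
gripper_width: 85.7
```

View pics/crop1.png

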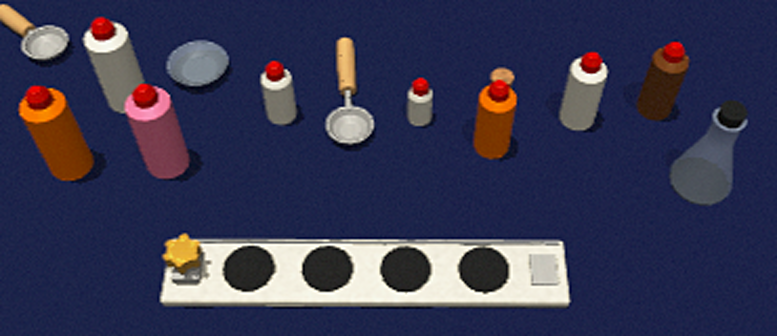

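The crop (offset 130,110, ×2.1) confirms the four white bottles: A (112,65), C (280,95), D (420,105) and B (585,95). The knob is left of pad 4.

Emit:
{"name": "arm_command", "arguments": {"targets": [0,0,0,0,0,-6.2,0,0,0,0,0,-6.1,0,0,0,0,0,-6.1,2.7,-2.7,0,0,0,0,2.7,-2.7,0,0,0,0,2.7,-2.7,0,0,0,0,2.7,-2.7,0,0,0,0,2.7,-2.7,0,0,0,0]}}

```text
time_s: 1.88
ee_pos: [309.1, -490.8, 256.6]
orientation: [3.141, -0.0, -0.004]
contact_force: [0.7, -1.2, -0.2]
gripper_width: 85.8
```

Emit:
{"name": "arm_command", "arguments": {"targets": [2.7,-2.7,0,0,0,0,2.7,-2.7,0,0,0,0,2.7,-2.7,0,0,0,0,2.7,-2.7,0,0,0,0,2.7,-2.7,0,0,0,0,1.8,-2.7,0,0,0,0,0,-3.5,0,0,0,0,0,0,0,0,0,0]}}

```text
time_s: 2.55
ee_pos: [464.7, -287.0, 256.8]
orientation: [-3.138, -0.001, 0.008]
contact_force: [1.0, 1.7, 0.4]
gripper_width: 85.4
```

Emit:
{"name": "arm_command", "arguments": {"targets": [0,-4,0,0,0,0,0,-4,0,0,0,0,0,-4,0,0,0,0,0,-4,0,0,0,0,0,-4,0,0,0,0,0,-4,0,0,0,0,0,-4,0,0,0,0,0,0,0,0,0,0]}}

```text
time_s: 3.22
ee_pos: [462.6, -6.6, 257.2]
orientation: [-3.14, -0.002, 0.009]
contact_force: [-0.2, 0.9, 0.9]
gripper_width: 85.4
```

```bash
python3 - <<'E'
from h import *
for n in("scene","top"):
    p=read_camera(n); save(p,n+"2.png"); w=cloud(p)
    m=(w[...,2]>225)&(w[...,2]<330)&(abs(w[...,0]-460)<90)&(abs(w[...,1]+7)<90)
    for z in range(225,330,8):
        k=m&(w[...,2]>=z)&(w[...,2]<z+8); q=w[k]
        if len(q)>3: print(n,z,len(q),np.percentile(q,[2,50,98],axis=0)[:,:2].round(1).tolist())
s=ctrl.get_state(); print(s["ee_pos"],s["orientation"],s["joint_positions"].round(2))
E
python3 -c "
import cv2,numpy as np
a=cv2.imread('pics/scene2.png')[0:260,200:460];b=cv2.imread('pics/top2.png')[120:380,220:480]
cv2.imwrite('pics/g2.png',cv2.resize(np.hstack([a,b]),None,fx=1.5,fy=1.5))"
```

```text
scene 241 14 [[510.1, -12.9], [511.2, -2.3], [513.8, 5.8]]
scene 249 27 [[419.3, -13.1], [512.5, -1.3], [520.0, 7.4]]
scene 257 49 [[507.2, -14.4], [516.6, -3.7], [519.7, 6.4]]
scene 265 50 [[510.5, -13.4], [517.6, -2.7], [519.6, 7.0]]
scene 273 18 [[512.1, -9.1], [518.1, -1.8], [521.0, 7.3]]
scene 289 36 [[511.1, -16.4], [533.9, -4.0], [538.0, 9.9]]
scene 297 121 [[503.7, -14.3], [533.4, -2.8], [537.9, 9.7]]
scene 305 73 [[427.5, -20.9], [509.4, 7.1], [536.5, 13.1]]
scene 313 88 [[485.6, -16.2], [532.7, 4.5], [535.9, 13.1]]
scene 321 130 [[449.6, -20.7], [530.8, -0.1], [535.1, 13.3]]
scene 329 17 [[482.7, -17.2], [487.6, 5.2], [533.2, 14.5]]
[462.75882603 -14.18560235 256.77946236] [ 3.13996797e+00 -9.63506829e-04  7.55521234e-04] [ 0.78 -0.07 -0.76  1.87 -0.05  1.32  0.03]
```

View pics/g2.png

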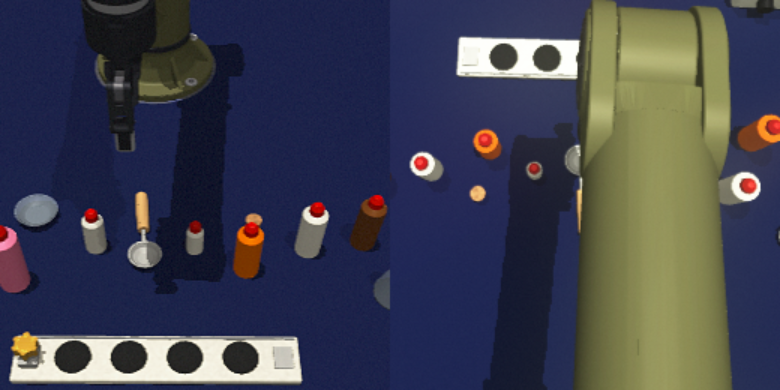

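```bash
python3 - <<'E'
from h import *
for i in range(2):
    p=read_camera("scene"); w=cloud(p); s=ctrl.get_state()
    m=(w[...,2]>238)&(w[...,2]<280)&(abs(w[...,0]-515)<9)&(abs(w[...,1]+7)<60)
    q=w[m]; print(len(q),np.percentile(q,[2,50,98],axis=0)[:,:2].round(1).tolist(),s["ee_pos"])
    c=cv2.cvtColor(p["img"],6)
    r,cc=np.where(m); print(cc.min(),cc.max(),r.min(),r.max())
p0=np.linalg.inv(p["pose"]); k=f(p)
# base column check: flange centre circle at origin
m=(w[...,2]>3)&(w[...,2]<60)&(np.hypot(w[...,0],w[...,1])<200); q=w[m]; print(np.percentile(q,[0.5,50,99.5],axis=0).round(1).tolist())
p=read_camera("top");w=cloud(p)
m=(w[...,2]>3)&(w[...,2]<60)&(np.hypot(w[...,0],w[...,1])<200); q=w[m]; print(np.percentile(q,[0.5,50,99.5],axis=0).round(1).tolist() if len(q) else 0)
E
```

```text
156 [[509.5, -22.2], [517.0, -10.5], [521.0, -0.6]] [462.69893597 -16.04106221 256.52754149]
272 285 87 100
147 [[509.8, -23.8], [517.0, -12.3], [520.3, -2.5]] [462.6681105  -16.9729315  256.36952718]
271 284 87 100
[[-82.6, -106.5, 3.1], [66.7, 41.4, 16.2], [160.9, 155.2, 59.4]]
[[71.5, -9.1, 3.0], [96.4, 35.2, 11.4], [194.5, 172.5, 21.8]]
```

```bash
cat >> h.py <<'E'
from scipy.optimize import least_squares
B=dict(a=(22,97,(436,-240)),b=(19,78,(452,248)),c=(16,59,(455,-70)),d=(13,40,(456,79)))
def fit(w,r,h,xy,z0=0):
    for _ in range(3):
        m=(np.hypot(w[...,0]-xy[0],w[...,1]-xy[1])<r+12)&(w[...,2]>z0+6)&(w[...,2]<z0+h-5)
        q=w[m][:,:2]
        if len(q)<15: return None
        xy=least_squares(lambda c:np.hypot(q[:,0]-c[0],q[:,1]-c[1])-r,xy,loss="soft_l1",f_scale=2).x
    return xy.round(1),len(q)
def pads(p,w):
    out=[]
    for d in regions_of(p,"mark_1"):
        q=w[d["mask"]]; q=q[~np.isnan(q[:,0])]
        if d["conf"]>.3 and abs(np.median(q[:,2])-15)<5: out.append(((np.percentile(q,2,0)+np.percentile(q,98,0))/2)[:2].round(1).tolist())
    return sorted(out,key=lambda t:t[1])
E
python3 - <<'E'
from h import *
for n in("scene","top"):
    p=read_camera(n); w=cloud(p)
    for k,(r,h,xy) in B.items(): print(n,k,fit(w,r,h,xy))
    print(pads(p,w))
print(ctrl.get_state()["ee_pos"])
E
```

```text
scene a (array([ 437.4, -239.1]), 467)
scene b (array([452.3, 255.2]), 338)
scene c (array([455.3, -68.2]), 201)
scene d (array([456.1,  82.6]), 88)
[[655.7, -5.1], [654.2, 70.1]]
top a (array([ 434.9, -245.7]), 76)
top b (array([450.3, 249.1]), 95)
top c None
top d (array([454.1,  76.2]), 15)
[[650.5, 63.6], [650.3, 137.6]]
[462.71193327 -16.84402123 256.15677232]
```

Each camera is biased by about ±3.5 mm in y, judged against the arm's own TCP, so I'll use the mean of the two. First I'll approach bottle D at about (455,79).

Emit:
{"name": "arm_command", "arguments": {"targets": [-0.3,-3.2,2,0,0,0,-0.3,-3.2,3,0,0,0,-0.2,-3.2,3,0,0,0,0,0,3,0,0,0,0,0,3,0,0,0,0,0,0,0,0,0,0,0,0,0,0,0,0,0,0,0,0,0]}}

```text
time_s: 4.33
ee_pos: [456.4, 76.7, 120.7]
orientation: [-3.141, -0.001, -0.005]
contact_force: [-0.2, -0.1, 0.8]
gripper_width: 85.7
```

Emit:
{"name": "arm_command", "arguments": {"targets": [0,0,0,0,0,0,0,0,0,0,0,0,0,0,0,0,0,0,0,0,0,0,0,0]}}

```text
time_s: 4.67
ee_pos: [455.9, 76.8, 120.3]
orientation: [3.141, -0.002, -0.004]
contact_force: [0.0, -0.2, -0.6]
gripper_width: 85.5
```

Emit:
{"name": "arm_command", "arguments": {"targets": [0,-0.2,2,0,0,0,0,0,2,0,0,0,0,0,2,0,0,0,0,0,1.6,0,0,0,0,0,1.2,0,0,0,0,0,0,0,0,0,0,0,0,0,0,0,0,0,0,0,0,0]}}

```text
time_s: 5.33
ee_pos: [456.0, 79.2, 32.2]
orientation: [3.142, -0.001, -0.003]
contact_force: [-0.3, -0.5, 0.3]
gripper_width: 85.5
```

```bash
python3 - <<'E'
from h import *
p=read_camera("scene"); save(p,"d1.png",(100,220,250,410),4); w=cloud(p); r,h,xy=B["d"]; print(fit(w,r,h,xy))
E
```

```text
None
```

View pics/d1.png

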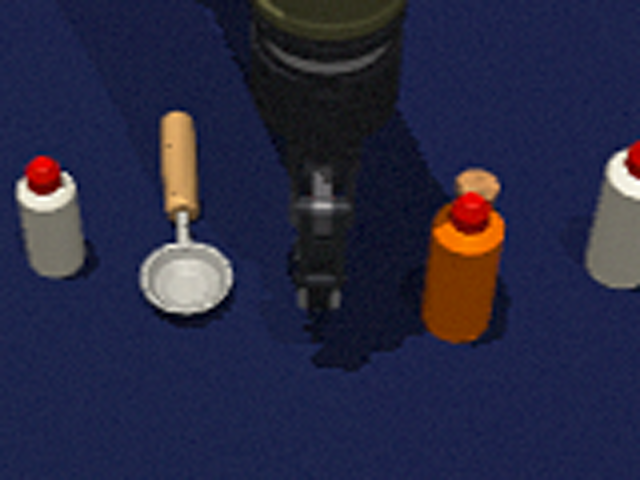

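The finger at crop (320,260) hides D completely, so the jaws are lined up over it. Next I'll close them.

Emit:
{"name": "arm_command", "arguments": {"targets": [0,0,0,0,0,0,0,0,0,0,0,0,0,0,0,0,0,0,0,0,0,0,0,0,0,0,0,0,0,0,0,0,0,0,0,0,0,0,0,0,0,0,0,0,0,0,0,0], "gripper": 0, "force": 25}}

```text
time_s: 6.05
ee_pos: [455.4, 79.0, 31.6]
orientation: [3.141, -0.0, -0.003]
contact_force: [-1.2, -1.2, 4.0]
gripper_width: 25.2
```

Emit:
{"name": "arm_command", "arguments": {"targets": [0,0,-0.5,0,0,0,0,0,-1.5,0,0,0,0,0,-2.5,0,0,0,0,0,-2.5,0,0,0,0,0,-1,0,0,0,0,0,0,0,0,0]}}

```text
time_s: 6.55
ee_pos: [457.2, 79.2, 113.6]
orientation: [3.141, -0.005, -0.004]
contact_force: [0.6, 0.4, -1.1]
gripper_width: 25.2
```

Emit:
{"name": "arm_command", "arguments": {"targets": [1.5,-0.5,0,0,0,0,3,-1,0,0,0,0,3.5,-1.1,0,0,0,0,3.5,-1.1,0,0,0,0,3.5,-1.1,0,0,0,0,3,-1,0,0,0,0,1.5,-0.5,0,0,0,0,0,0,0,0,0,0]}}

```text
time_s: 7.22
ee_pos: [652.2, 142.7, 108.5]
orientation: [-3.14, 0.002, -0.003]
contact_force: [-0.8, -1.5, -0.5]
gripper_width: 25.3
```

Emit:
{"name": "arm_command", "arguments": {"targets": [0,0,0.8,0,0,0,0,0,1,0,0,0,0,0,1,0,0,0,0,0,1,0,0,0,0,0,0.7,0,0,0,0,0,0,0,0,0,0,0,0,0,0,0]}}

```text
time_s: 7.8
ee_pos: [650.0, 141.0, 65.8]
orientation: [3.141, 0.001, -0.004]
contact_force: [-0.4, 0.6, 0.2]
gripper_width: 25.2
```

```bash
python3 - <<'E'
from h import *
print(ctrl.get_state()["ee_pos"])
for n in("scene","top"):
    p=read_camera(n); w=cloud(p); print(n,pads(p,w), fit(w,13,40,(652,142),35))
    if n=="scene":save(p,"d2.png",(140,270,190,420),3)
E
```

```text
[650.00048564 140.96993062  65.81636958]
scene [[656.4, -78.9], [655.7, -4.9], [654.3, 69.2], [657.4, 144.7]] (array([662.4, 143.5]), 38)
top [[656.6, -91.6]] None
```

View pics/d2.png

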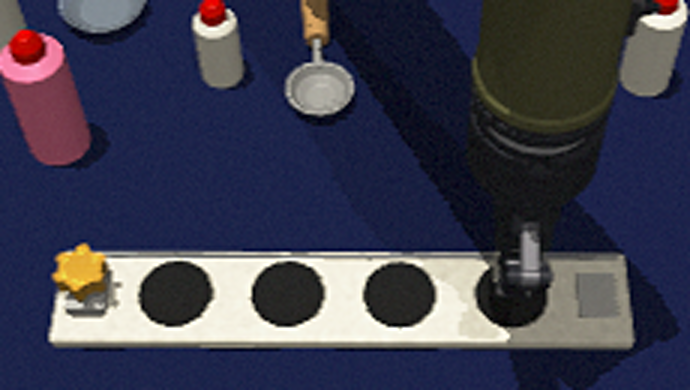

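The gripper holding D is over pad 1 at crop (512,290). I'll nudge it by 2 mm and lower.

Emit:
{"name": "arm_command", "arguments": {"targets": [0.3,-0.1,0.4,0,0,0,0,0,0.5,0,0,0,0,0,0.5,0,0,0,0,0,0.3,0,0,0,0,0,0.1,0,0,0,0,0,0,0,0,0,0,0,0,0,0,0,0,0,0,0,0,0]}}

```text
time_s: 8.67
ee_pos: [653.6, 142.4, 48.5]
orientation: [-3.142, -0.0, -0.003]
contact_force: [0.2, 0.2, -1.0]
gripper_width: 25.2
```

Emit:
{"name": "arm_command", "arguments": {"targets": [0,0,0.1,0,0,0,0,0,0.1,0,0,0,0,0,0,0,0,0,0,0,0,0,0,0]}}

```text
time_s: 9.0
ee_pos: [653.8, 142.4, 46.7]
orientation: [3.142, -0.001, -0.004]
contact_force: [-0.1, 0.7, 2.2]
gripper_width: 25.1
```

Emit:
{"name": "arm_command", "arguments": {"targets": [0,0,0,0,0,0,0,0,0,0,0,0,0,0,0,0,0,0,0,0,0,0,0,0,0,0,0,0,0,0,0,0,0,0,0,0], "gripper": 0.7}}

```text
time_s: 9.5
ee_pos: [653.4, 142.3, 46.3]
orientation: [3.141, 0.0, -0.003]
contact_force: [-0.3, -0.0, -0.5]
gripper_width: 59.6
```

Emit:
{"name": "arm_command", "arguments": {"targets": [0,0,-1,0,0,0,0,0,-2.5,0,0,0,0,0,-3.5,0,0,0,0,0,-3.5,0,0,0,-2,2,-2,0,0,0,-3,3,0,0,0,0,-3,3,0,0,0,0,0,0,0,0,0,0]}}

```text
time_s: 10.17
ee_pos: [569.3, 55.6, 170.3]
orientation: [3.133, 0.006, -0.011]
contact_force: [-0.5, -1.6, -2.5]
gripper_width: 60.0
```

```bash
python3 - <<'E'
from h import *
print(ctrl.get_state()["ee_pos"])
for n in("scene","top"):
    p=read_camera(n); w=cloud(p); print(n,pads(p,w), fit(w,13,40,(652,142),15), fit(w,16,59,(454,-71)))
    if n=="scene":save(p,"d3.png",(140,270,190,420),3)
E
```

```text
[569.32093319  55.57913064 170.33754598]
scene [[656.9, -79.4], [655.7, -4.8], [653.8, 70.3], [656.7, 145.4]] (array([653.5, 145.8]), 92) (array([455.3, -68.2]), 199)
top [[647.5, 138.9]] (array([651.2, 139.4]), 34) None
```

View pics/d3.png

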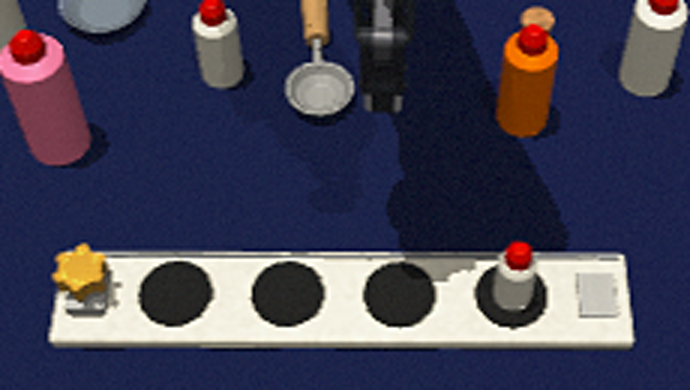

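D stands centred on pad 1, with fit and pad centre within 2 mm in both cameras. Next is bottle C at about (455,−71.7).

Emit:
{"name": "arm_command", "arguments": {"targets": [-2,2,0,0,0,0,-2.4,2.6,0,0,0,0,-2.4,2.6,0,0,0,0,-2.4,2.6,0,0,0,0,-1.5,1.8,1,0,0,0,0,0,2,0,0,0,0,0,1,0,0,0,0,0,0,0,0,0], "gripper": 1}}

```text
time_s: 11.03
ee_pos: [466.5, -50.1, 129.9]
orientation: [-3.139, 0.002, -0.001]
contact_force: [-0.7, 0.8, 0.2]
gripper_width: 85.4
```

Emit:
{"name": "arm_command", "arguments": {"targets": [0,0,0,0,0,0,0,0,0,0,0,0,0,0,0,0,0,0,0,0,0,0,0,0]}}

```text
time_s: 11.37
ee_pos: [467.8, -51.2, 132.1]
orientation: [-3.141, -0.001, -0.002]
contact_force: [0.8, -0.5, 0.7]
gripper_width: 85.4
```

Remaining: dx −12.5, dy −20.5. After that I'll lower to z 50.

Emit:
{"name": "arm_command", "arguments": {"targets": [-0.6,1,0,0,0,0,-0.6,1,0,0,0,0,0,0,1,0,0,0,0,0,1,0,0,0,0,0,0,0,0,0,0,0,0,0,0,0,0,0,0,0,0,0]}}

```text
time_s: 11.95
ee_pos: [455.1, -71.0, 111.2]
orientation: [-3.141, 0.0, -0.002]
contact_force: [0.3, -0.8, -0.2]
gripper_width: 85.1
```

Emit:
{"name": "arm_command", "arguments": {"targets": [0,0,1.5,0,0,0,0,0,2,0,0,0,0,0,1.5,0,0,0,0,0,1,0,0,0,0,0,0,0,0,0,0,0,0,0,0,0,0,0,0,0,0,0]}}

```text
time_s: 12.53
ee_pos: [455.7, -71.8, 52.2]
orientation: [3.141, -0.001, -0.003]
contact_force: [-0.2, 0.3, 1.0]
gripper_width: 85.2
```

Emit:
{"name": "arm_command", "arguments": {"targets": [0,0,0.3,0,0,0,0,0,0,0,0,0,0,0,0,0,0,0,0,0,0,0,0,0,0,0,0,0,0,0,0,0,0,0,0,0,0,0,0,0,0,0], "gripper": 0}}

```text
time_s: 13.12
ee_pos: [455.1, -72.0, 48.7]
orientation: [3.141, -0.0, -0.003]
contact_force: [-1.3, -1.0, 3.3]
gripper_width: 31.5
```

Emit:
{"name": "arm_command", "arguments": {"targets": [0,0,-0.5,0,0,0,0,0,-1.5,0,0,0,0,0,-2.5,0,0,0,0,0,-2.5,0,0,0,0,0,-1,0,0,0,0,0,0,0,0,0,0,0,0,0,0,0]}}

```text
time_s: 13.7
ee_pos: [454.7, -72.2, 128.2]
orientation: [3.141, -0.0, -0.004]
contact_force: [-0.4, 0.0, -1.2]
gripper_width: 31.3
```

Emit:
{"name": "arm_command", "arguments": {"targets": [1.5,-1.05,0,0,0,0,3,-2.1,0,0,0,0,3.4,-2.4,0,0,0,0,3.4,-2.4,0,0,0,0,3.4,-2.4,0,0,0,0,3,-2.1,0,0,0,0,2.2,-1.45,0,0,0,0,0,0,0,0,0,0]}}

```text
time_s: 14.37
ee_pos: [656.0, 71.8, 125.2]
orientation: [-3.136, 0.002, 0.002]
contact_force: [-0.8, 0.5, -0.6]
gripper_width: 31.6
```

Emit:
{"name": "arm_command", "arguments": {"targets": [0,0,1,0,0,0,0,0,1.5,0,0,0,0,0,1.5,0,0,0,0,0,0.5,0,0,0,0,0,0,0,0,0,0,0,0,0,0,0,0,0,0,0,0,0]}}

```text
time_s: 14.95
ee_pos: [654.5, 66.0, 84.0]
orientation: [3.141, -0.001, -0.004]
contact_force: [-0.3, -0.4, -0.4]
gripper_width: 31.2
```

Emit:
{"name": "arm_command", "arguments": {"targets": [0,0,0.5,0,0,0,0,0,0.6,0,0,0,0,0,0.5,0,0,0,0,0,0.2,0,0,0,0,0,0,0,0,0,0,0,0,0,0,0,0,0,0,0,0,0]}}

```text
time_s: 15.53
ee_pos: [654.5, 66.5, 65.6]
orientation: [-3.142, -0.0, -0.003]
contact_force: [0.9, -0.3, 0.1]
gripper_width: 31.5
```

Emit:
{"name": "arm_command", "arguments": {"targets": [0,0,0.1,0,0,0,0,0,0.1,0,0,0,0,0,0,0,0,0,0,0,0,0,0,0]}}

```text
time_s: 15.87
ee_pos: [654.6, 66.5, 63.9]
orientation: [3.142, -0.001, -0.003]
contact_force: [-0.5, 0.1, 1.4]
gripper_width: 31.3
```

Emit:
{"name": "arm_command", "arguments": {"targets": [0,0,0,0,0,0,0,0,0,0,0,0,0,0,0,0,0,0,0,0,0,0,0,0,0,0,0,0,0,0,0,0,0,0,0,0], "gripper": 0.75}}

```text
time_s: 16.37
ee_pos: [654.3, 66.4, 63.3]
orientation: [3.142, 0.0, -0.003]
contact_force: [-0.1, -0.3, 0.7]
gripper_width: 63.9
```

Emit:
{"name": "arm_command", "arguments": {"targets": [0,0,-1,0,0,0,0,0,-2.5,0,0,0,0,0,-3.5,0,0,0,0,0,-3.5,0,0,0,0,0,-1.5,0,0,0,-2,-1.8,0,0,0,0,-2.9,-2.7,0,0,0,0,-2.9,-2.7,0,0,0,0]}}

```text
time_s: 17.03
ee_pos: [576.3, 138.6, 183.9]
orientation: [-3.141, -0.001, -0.006]
contact_force: [-0.2, 1.5, -0.1]
gripper_width: 64.1
```

Emit:
{"name": "arm_command", "arguments": {"targets": [-2.9,-2.7,0,0,0,0,-2.9,-2.7,0,0,0,0,-2.9,-2.7,0,0,0,0,-2,-1.8,0,0,0,0,-1,-0.9,0,0,0,0,0,0,0,0,0,0,0,0,0,0,0,0,0,0,0,0,0,0], "gripper": 1}}

```text
time_s: 17.7
ee_pos: [461.7, 245.3, 183.4]
orientation: [3.141, -0.001, -0.006]
contact_force: [0.3, -1.4, 0.7]
gripper_width: 85.2
```

```bash
python3 - <<'E'
from h import *
print(ctrl.get_state()["ee_pos"])
for n in("scene","top"):
    p=read_camera(n); w=cloud(p); print(n,pads(p,w), fit(w,13,40,(652,142),15), fit(w,16,59,(654,66),15), fit(w,19,78,(451,252)))
    if n=="scene":save(p,"c3.png",(90,270,190,460),2.5)
E
```

```text
[461.70647426 245.30813947 183.42301083]
scene [[658.0, -79.3], [656.0, -5.4], [663.3, 70.2], [658.4, 145.8]] (array([653.3, 145.9]), 96) (array([654.3,  70.1]), 198) (array([452.4, 255.3]), 341)
top [[653.8, -84.9], [651.8, -10.2], [642.1, 63.6], [647.7, 139.1]] (array([651.4, 139.2]), 31) (array([652.1,  63.7]), 70) (array([450.1, 249. ]), 32)
```

View pics/c3.png

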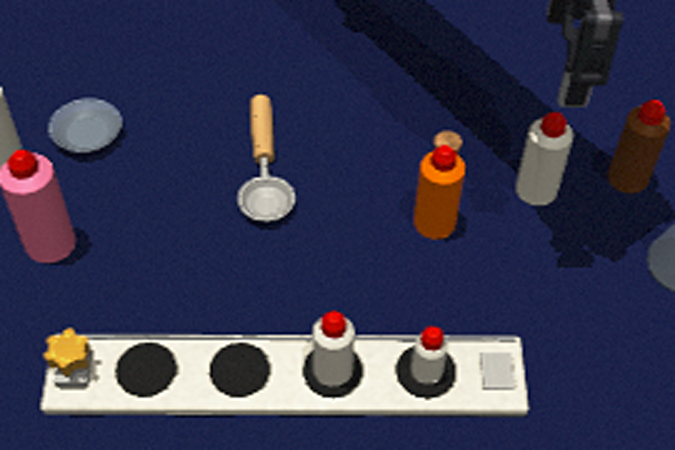

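C is centred on pad 2 in crop (332,370), and fit and pad y agree. Next is bottle B at (451.8,252).

Emit:
{"name": "arm_command", "arguments": {"targets": [-0.5,-0.4,1,0,0,0,-0.5,-0.3,1.5,0,0,0,0,0,1.5,0,0,0,0,0,0.5,0,0,0,0,0,0,0,0,0,0,0,0,0,0,0,0,0,0,0,0,0]}}

```text
time_s: 18.48
ee_pos: [450.5, 254.4, 139.0]
orientation: [-3.141, -0.001, -0.004]
contact_force: [0.5, -0.3, 0.5]
gripper_width: 85.3
```

Emit:
{"name": "arm_command", "arguments": {"targets": [0,0,1.5,0,0,0,0,0,2,0,0,0,0,0,2,0,0,0,0,0,1.3,0,0,0,0,0,0.2,0,0,0,0,0,0,0,0,0,0,0,0,0,0,0]}}

```text
time_s: 19.07
ee_pos: [450.6, 254.7, 69.3]
orientation: [-3.141, -0.001, -0.003]
contact_force: [0.1, -0.5, 0.8]
gripper_width: 85.3
```

Emit:
{"name": "arm_command", "arguments": {"targets": [0.1,0.3,0,0,0,0,0,0,0,0,0,0,0,0,0,0,0,0]}}

```text
time_s: 19.32
ee_pos: [451.7, 251.0, 69.1]
orientation: [-3.142, -0.001, -0.004]
contact_force: [-0.4, 0.4, 0.9]
gripper_width: 85.6
```

Emit:
{"name": "arm_command", "arguments": {"targets": [0,0,0,0,0,0,0,0,0,0,0,0,0,0,0,0,0,0,0,0,0,0,0,0,0,0,0,0,0,0,0,0,0,0,0,0,0,0,0,0,0,0], "gripper": 0, "force": 30}}

```text
time_s: 19.9
ee_pos: [451.0, 251.2, 68.6]
orientation: [3.142, -0.0, -0.003]
contact_force: [0.3, -0.1, 1.7]
gripper_width: 36.8
```

Emit:
{"name": "arm_command", "arguments": {"targets": [0,0,-0.5,0,0,0,0,0,-2,0,0,0,0,0,-3,0,0,0,0,0,-3,0,0,0,0,0,-3,0,0,0,0,0,-1,0,0,0,0,0,0,0,0,0,0,0,0,0,0,0]}}

```text
time_s: 20.57
ee_pos: [450.8, 250.7, 192.8]
orientation: [3.141, -0.0, -0.004]
contact_force: [0.2, 0.0, -2.0]
gripper_width: 37.3
```

Emit:
{"name": "arm_command", "arguments": {"targets": [1,1.3,0,0,0,0,2,2.55,0,0,0,0,2.3,2.93,0,0,0,0,2.3,2.93,0,0,0,0,2.3,2.93,0,0,0,0,2.3,2.93,0,0,0,0,2.3,2.93,0,0,0,0,2.3,2.93,0,0,0,0]}}

```text
time_s: 21.23
ee_pos: [617.7, 34.4, 190.1]
orientation: [3.141, 0.005, -0.003]
contact_force: [0.3, 1.0, -1.2]
gripper_width: 37.0
```

Emit:
{"name": "arm_command", "arguments": {"targets": [2,2.55,0,0,0,0,1,1.3,0,0,0,0,0.5,0.6,0,0,0,0,0,0,0,0,0,0,0,0,0,0,0,0,0,0,0,0,0,0]}}

```text
time_s: 21.73
ee_pos: [651.9, -5.7, 192.7]
orientation: [-3.141, 0.002, -0.0]
contact_force: [0.5, 0.0, -1.5]
gripper_width: 37.0
```

Emit:
{"name": "arm_command", "arguments": {"targets": [0.2,0.2,1.5,0,0,0,0,0,2.5,0,0,0,0,0,2.5,0,0,0,0,0,1.5,0,0,0,0,0,0.6,0,0,0,0,0,0,0,0,0,0,0,0,0,0,0]}}

```text
time_s: 22.32
ee_pos: [655.4, -9.9, 107.9]
orientation: [-3.141, -0.001, -0.003]
contact_force: [0.3, 0.5, -0.8]
gripper_width: 36.8
```

Emit:
{"name": "arm_command", "arguments": {"targets": [-0.1,-0.2,0.5,0,0,0,0,0,0.7,0,0,0,0,0,0.6,0,0,0,0,0,0.4,0,0,0,0,0,0.1,0,0,0,0,0,0,0,0,0,0,0,0,0,0,0]}}

```text
time_s: 22.9
ee_pos: [654.2, -8.4, 84.4]
orientation: [-3.142, -0.0, -0.004]
contact_force: [0.5, -0.2, -1.3]
gripper_width: 37.2
```

Emit:
{"name": "arm_command", "arguments": {"targets": [0,0,0.1,0,0,0,0,0,0,0,0,0,0,0,0,0,0,0]}}

```text
time_s: 23.15
ee_pos: [654.3, -8.4, 83.6]
orientation: [3.142, -0.001, -0.004]
contact_force: [0.3, 0.2, -0.8]
gripper_width: 37.3
```

Emit:
{"name": "arm_command", "arguments": {"targets": [0,0,0.1,0,0,0,0,0,0,0,0,0,0,0,0,0,0,0]}}

```text
time_s: 23.4
ee_pos: [654.5, -8.3, 83.5]
orientation: [3.141, -0.001, -0.003]
contact_force: [-1.3, 1.0, 5.5]
gripper_width: 37.3
```

Emit:
{"name": "arm_command", "arguments": {"targets": [0,0,0,0,0,0,0,0,0,0,0,0,0,0,0,0,0,0,0,0,0,0,0,0,0,0,0,0,0,0,0,0,0,0,0,0], "gripper": 0.8}}

```text
time_s: 23.9
ee_pos: [654.0, -8.4, 82.2]
orientation: [3.142, 0.0, -0.003]
contact_force: [-0.6, -0.2, 0.1]
gripper_width: 68.3
```

Emit:
{"name": "arm_command", "arguments": {"targets": [0,0,-1,0,0,0,0,0,-2.5,0,0,0,0,0,-3.5,0,0,0,0,0,-3.5,0,0,0,0,0,-3,0,0,0,-1.5,1.6,0,0,0,0,-2.5,2.7,0,0,0,0,-2.5,2.7,0,0,0,0]}}

```text
time_s: 24.57
ee_pos: [588.8, -77.1, 218.8]
orientation: [-3.141, -0.002, 0.0]
contact_force: [-0.1, -1.9, 0.3]
gripper_width: 68.4
```

Emit:
{"name": "arm_command", "arguments": {"targets": [-2.5,2.7,0,0,0,0,-2.5,2.7,0,0,0,0,-2.5,2.7,0,0,0,0,-2.5,2.7,0,0,0,0,-2.5,2.7,0,0,0,0,-1.5,1.6,0,0,0,0,0,0,0,0,0,0,0,0,0,0,0,0], "gripper": 1}}

```text
time_s: 25.23
ee_pos: [447.7, -229.8, 218.2]
orientation: [3.14, -0.001, -0.007]
contact_force: [0.6, -0.1, 0.3]
gripper_width: 85.6
```

```bash
python3 - <<'E'
from h import *
print(ctrl.get_state()["ee_pos"])
for n in("scene","top"):
    p=read_camera(n); w=cloud(p); print(n,fit(w,19,78,(654,-8),15), fit(w,16,59,(654,66),15), fit(w,22,97,(436,-242)))
    if n=="scene":save(p,"b3.png",(90,270,130,420),2.5)
E
```

```text
[ 447.68206928 -229.79205104  218.1544201 ]
scene (array([655.4,  -4.6]), 336) (array([654.3,  70.1]), 200) (array([ 437.4, -239.1]), 466)
top (array([653.2, -11.1]), 120) (array([652.2,  63.8]), 65) (array([ 434.9, -245.7]), 202)
```

View pics/b3.png

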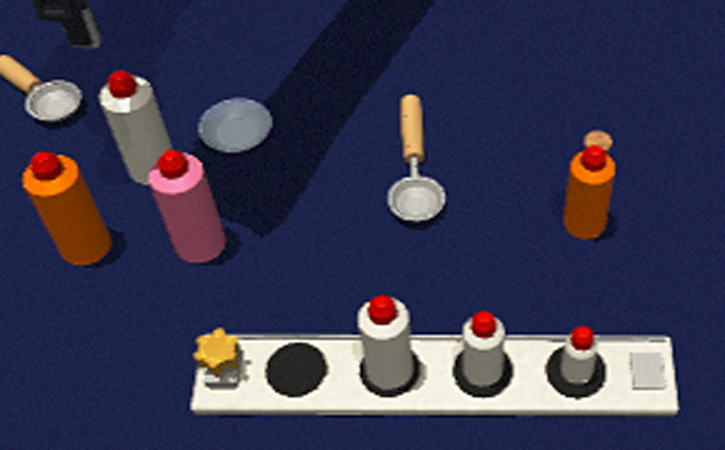

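B is on pad 3, crop (388,365). Last is bottle A, white, crop (135,125), at (436,−242.5).

Emit:
{"name": "arm_command", "arguments": {"targets": [-0.5,0.6,1,0,0,0,-0.6,0.6,2,0,0,0,0,0,2,0,0,0,0,0,0.8,0,0,0,0,0,0,0,0,0,0,0,0,0,0,0,0,0,0,0,0,0]}}

```text
time_s: 25.92
ee_pos: [438.3, -240.3, 160.3]
orientation: [3.141, -0.001, -0.002]
contact_force: [1.6, -0.1, 1.0]
gripper_width: 85.3
```

Emit:
{"name": "arm_command", "arguments": {"targets": [-0.2,0.2,1.5,0,0,0,0,0,2,0,0,0,0,0,2,0,0,0,0,0,1.3,0,0,0,0,0,0.6,0,0,0,0,0,0,0,0,0,0,0,0,0,0,0]}}

```text
time_s: 26.5
ee_pos: [435.9, -242.8, 86.1]
orientation: [3.141, -0.001, -0.003]
contact_force: [0.3, -0.5, 0.7]
gripper_width: 85.5
```

Emit:
{"name": "arm_command", "arguments": {"targets": [0,0,0,0,0,0,0,0,0,0,0,0,0,0,0,0,0,0,0,0,0,0,0,0,0,0,0,0,0,0,0,0,0,0,0,0,0,0,0,0,0,0], "gripper": 0, "force": 35}}

```text
time_s: 27.08
ee_pos: [435.8, -243.0, 86.2]
orientation: [3.141, -0.001, -0.004]
contact_force: [0.3, 0.3, 5.6]
gripper_width: 43.3
```

Emit:
{"name": "arm_command", "arguments": {"targets": [0,0,-0.5,0,0,0,0,0,-2,0,0,0,0,0,-3,0,0,0,0,0,-3,0,0,0,0,0,-3,0,0,0,0,0,-2.5,0,0,0,0,0,0,0,0,0,0,0,0,0,0,0]}}

```text
time_s: 27.75
ee_pos: [435.7, -242.9, 226.5]
orientation: [3.14, -0.002, -0.004]
contact_force: [-0.9, -0.2, -1.1]
gripper_width: 43.3
```

Emit:
{"name": "arm_command", "arguments": {"targets": [1,-0.73,0,0,0,0,2,-1.46,0,0,0,0,2.8,-2.05,0,0,0,0,2.8,-2.05,0,0,0,0,2.8,-2.05,0,0,0,0,2.8,-2.05,0,0,0,0,2.8,-2.05,0,0,0,0,2,-1.46,0,0,0,0]}}

```text
time_s: 28.42
ee_pos: [626.6, -101.3, 222.8]
orientation: [-3.139, 0.003, -0.001]
contact_force: [-1.3, -0.1, -1.0]
gripper_width: 43.2
```

Emit:
{"name": "arm_command", "arguments": {"targets": [1.8,-1.3,0,0,0,0,1,-0.7,0,0,0,0,0,0,0,0,0,0,0,0,0,0,0,0,0,0,0,0,0,0]}}

```text
time_s: 28.83
ee_pos: [652.6, -85.2, 223.9]
orientation: [3.141, 0.003, -0.004]
contact_force: [-0.5, -0.8, -1.0]
gripper_width: 43.2
```

Place z ≈ 101.2. First I'll go down to about 125.

Emit:
{"name": "arm_command", "arguments": {"targets": [0.2,-0.2,1.5,0,0,0,0,0,2.5,0,0,0,0,0,2.7,0,0,0,0,0,2,0,0,0,0,0,1,0,0,0,0,0,0,0,0,0,0,0,0,0,0,0]}}

```text
time_s: 29.42
ee_pos: [655.5, -83.0, 128.2]
orientation: [3.142, 0.001, -0.004]
contact_force: [-0.4, 1.0, 0.2]
gripper_width: 43.2
```

Emit:
{"name": "arm_command", "arguments": {"targets": [0,0,0.7,0,0,0,0,0,0.7,0,0,0,0,0,0.6,0,0,0,0,0,0.4,0,0,0,0,0,0.1,0,0,0,0,0,0,0,0,0,0,0,0,0,0,0]}}

```text
time_s: 30.0
ee_pos: [655.9, -82.3, 103.5]
orientation: [3.142, -0.0, -0.003]
contact_force: [-0.5, 0.5, -1.6]
gripper_width: 43.2
```

Emit:
{"name": "arm_command", "arguments": {"targets": [0,0,0.1,0,0,0,0,0,0,0,0,0,0,0,0,0,0,0]}}

```text
time_s: 30.25
ee_pos: [655.9, -82.4, 102.6]
orientation: [3.141, -0.0, -0.003]
contact_force: [0.3, -0.3, -1.1]
gripper_width: 42.9
```

Emit:
{"name": "arm_command", "arguments": {"targets": [0,0,0.1,0,0,0,0,0,0.1,0,0,0,0,0,0,0,0,0,0,0,0,0,0,0]}}

```text
time_s: 30.58
ee_pos: [656.1, -82.4, 101.3]
orientation: [3.141, -0.001, -0.004]
contact_force: [-1.4, 0.3, 3.9]
gripper_width: 42.8
```

Emit:
{"name": "arm_command", "arguments": {"targets": [0,0,0,0,0,0,0,0,0,0,0,0,0,0,0,0,0,0,0,0,0,0,0,0,0,0,0,0,0,0,0,0,0,0,0,0], "gripper": 0.85}}

```text
time_s: 31.08
ee_pos: [655.8, -82.4, 100.2]
orientation: [-3.142, 0.0, -0.003]
contact_force: [-0.6, 0.3, 0.2]
gripper_width: 72.8
```

Emit:
{"name": "arm_command", "arguments": {"targets": [0,0,-1,0,0,0,0,0,-2.5,0,0,0,0,0,-3.5,0,0,0,0,0,-3.5,0,0,0,0,0,-3,0,0,0,-1.5,1.6,0,0,0,0,-2.5,2.7,0,0,0,0,-2.5,2.7,0,0,0,0]}}

```text
time_s: 31.75
ee_pos: [590.7, -151.1, 236.9]
orientation: [3.142, -0.002, 0.0]
contact_force: [-0.5, -1.1, 0.5]
gripper_width: 72.5
```

Emit:
{"name": "arm_command", "arguments": {"targets": [-1,2.7,0,0,0,0,-1,2.7,0,0,0,0,-1,2.7,0,0,0,0,0,1.5,0,0,0,0,0,0,0,0,0,0,0,0,0,0,0,0]}}

```text
time_s: 32.25
ee_pos: [560.7, -248.1, 235.7]
orientation: [-3.141, -0.001, -0.005]
contact_force: [-0.2, 0.6, 0.1]
gripper_width: 72.3
```

```bash
python3 - <<'E'
from h import *
print(ctrl.get_state()["ee_pos"])
for n in("scene","top"):
    p=read_camera(n); w=cloud(p); print(n,fit(w,22,97,(655,-82),15),fit(w,19,78,(654,-8),15), fit(w,16,59,(654,66),15), fit(w,13,40,(653,142),15))
    # board centreline from board-top points
    m=(abs(w[...,2]-12)<4)&(w[...,0]>600)&(w[...,0]<710)&(w[...,1]>-160)&(w[...,1]<220)&(p["img"].min(-1)>120)
    q=w[m]; y=q[:,1]; print("board y",np.percentile(y,[.5,99.5]).round(1))
    for yy in (-45,30,105,170):
        s=q[abs(y-yy)<8][:,0]; print(yy,np.percentile(s,[1,99]).round(1))
    for d in regions_of(p,"flask")[:1]:
        q=w[d["mask"]]; q=q[q[:,2]>105]; print("flask",d["conf"],q.mean(0).round(1))
    if n=="scene":save(p,"end.png",(90,270,130,500),2.1)
E
```

```text
[ 560.73209823 -248.05033646  235.73643945]
scene (array([657.4, -78.7]), 543) (array([655.3,  -4.6]), 339) (array([654.4,  70.1]), 200) (array([653.4, 145.7]), 100)
board y [-157.   219.1]
-45 [623.5 689.8]
30 [621.9 688.2]
105 [620.  688.3]
170 [619.3 686.9]
flask 0.56 [538.2 374.5 113.7]
top (array([655.3, -85.3]), 202) (array([653.3, -11. ]), 120) (array([652.2,  63.7]), 65) (array([651.2, 139.5]), 35)
board y [-156.6  217. ]
-45 [618.4 684.1]
30 [617.6 683.6]
105 [615.5 684. ]
170 [615.2 683.7]
flask 0.72 [531.2 368.  114.4]
```

View pics/end.png

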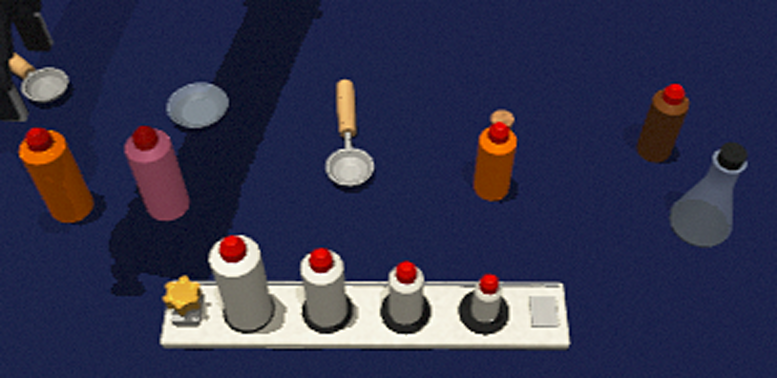

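All four bottles stand on their pads in the right order, and A is next to the knob at crop (183,295). The fits are within about 4 mm of the pad centres, the flask hasn't moved, and the arm is clear.

```bash
python3 -c "
from plant import ticket; print(ticket.job_done())"
```

```text
the job is handed in; nothing more can be done
None
```

The job is handed in: all four white bottles stand upright on their pads in height order. The brass knob is at the robot's right end, so the order is tallest on pad 4, then second tallest on pad 3, second shortest on pad 2 and shortest on pad 1. It took about 32 s of the 99 s, and `ticket.job_done()` reports no verdict.

- **Centring:** the scene camera puts every bottle within about 2 mm of its pad centre. The top camera shows up to about 4 mm of offset in x. The limit is 12 mm.
- **Camera disagreement:** the two cameras differ by about 7 mm in y and 2–5 mm in x. I used the mean of both after checking y against the arm's own position.
- **Not measured:** I did not measure tilt or each bottle's height on its pad. Those rest on the final picture and the contact felt when setting each bottle down.
- **Everything else:** the flask is where it was, the look-alikes were not touched, and the arm ended clear of everything.

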